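# Clamp the plate bar and shoot the bolt

## Robot

A 6-joint arm with a two-finger parallel gripper is mounted at the origin on a cart in front of the work surface, level with it; the furniture and walls round the work are solid. World frame = base frame: x ahead of the robot, y to its left, z up, the work surface at z = 0. Lengths are in mm, angles in rad, forces in N, time in s.
With the tool pointing down it reaches from about 350 to 775 mm from the base axis. Payload 7.3 kg.
Tool frame: the origin (TCP) lies at the very end of the fingers, on their centre line; the grasp point (between the pads) lies 19 mm behind it (bot.grip_point_offset is the distance from the TCP to the grasp point, in mm); z points along the fingers, y is the line along which they close (so a half turn about z gives the same grasp; the last joint's range is limited). The gripper opens to 92 mm and grips with 3 to 60 N. Pads are 19 mm wide; open, the fingers measure 130 mm over their backs; the gripper's body (75 mm by 190 mm) begins 47 mm behind the grasp point.
Start: joints at [-1.27, 0.342, 1.524, -0, 1.275, -0.146], TCP at [226.867, -473.473, 226.741] pointing down, gripper open.
Joint ranges: [-2.53, 2.53], [-0.77, 2.02], [0.04, 2.7], [-1, 4.14], [0.28, 2.66], [-3.11, 3.11]. Speed limits (rad/s): [2.57, 2.57, 3.14, 3.14, 3.14, 3.14].

## Interface

Orientations are given as [roll, pitch, yaw] about the fixed x, y, z axes, in that order (R = Rz(yaw) Ry(pitch) Rx(roll)).
In Python, from plant import bot gives the robot as it stands. The module is installed in compiled form; this text tells all that it offers.
- The arm moves only by the shell command python3 -m jog 'ROWS' [OPENING]. ROWS is JSON, a list of rows, each a list of 6 numbers: the shift along the tool's x, y, z in mm, then the turn, a rotation vector about the tool's x, y, z in rad. In form: [[dx, dy, dz, rx, ry, rz], ...]. A call has 1 to 12 rows; each row shifts and turns the commanded pose from where the row before left it, along the tool's axes as they then stand; what a row does not reach is not made up. A row lasts 1/10 s, in which the tool goes at most 50 mm and 8.59 degrees, less where a joint would pass 70% of its speed; a pose out of reach is approached as far as the arm can. A call with a gripper value outside its range is refused whole. OPENING is the opening in per cent of the stroke, from 0 (shut) to 100 (fully open), set as the call begins (- or left out, the last holds). The fingers move at their own pace and stop on an object; the grip force is fixed at half the most. Time passes only in rows, so rows that do not move let the fingers close. It gives the time, the measured TCP pose, the force, the opening and the grip force at its end, in the units of the state.
- bot.get_obs(): the state, without advancing time (a new reading comes with each control period).
- bot.capture(name): name is "scene" or "top"; returns the picture (480x640x3 uint8, red, green, blue); there is no depth.
- bot.camera_model(name): a dict with "fx", "fy", "cx", "cy" (pixels), "position" and "orientation" of the camera in the world. Camera axes: x right, y down, z forward; pixel columns grow to the right and rows downward; lengths in mm; the calibration is good to about 2 mm. A picture is of the moment at which its call begins. camera_model takes no time and is no camera call.
- bot.close_job(): hands the job in; it is judged then, once.
Trained networks look in the newest picture that a camera, given by its name, has taken for a name from the list of things; names that differ only in an ending like _2 or _b are one class to them, and where a whole thing is asked for, a point or a joint stands for the part that bears it (a point fixed in the world has none). Each returns a list of dicts, best first, with "p" (0 to 1); they miss things now and then, are a little off and sometimes report something else, mostly with a low value. They report only what shows in the picture. A call takes as long as a camera call. They do not tell look-alikes from the thing itself.
- bot.outline_of(target, camera): "mask" (480x640 bool, what is visible of it) and "pixel" ([column, row] in pixels, amid what is visible of it).
The state is a dict: "time": time; "joint_positions": joint angles; "dq": joint speeds; "tau": joint torques, N m; "tool_pos": TCP position; "tcp_rot": TCP orientation; "contact_force": force on the tool from outside, world axes, zero at the start; "moment": the same for the moment, N m; "grip_width": finger opening in mm; "finger_force": force on a finger pad.
Only numpy, scipy, OpenCV 4.12 (cv2) and the standard library are available. Lean on these libraries where they do the work, as an engineer would, in place of code of your own. Each camera call takes 0.05 s, during which the arm holds its last target. There are 200 camera calls.

## Task

Lock up the plate station: lift the white chalk block off the clamp bar and lay it flat on the table, off the station. Then, with the wooden tamper held in the gripper, press the bar straight down by its black pad until it is fully home and flush with its wooden cheeks (never touch the bar with the gripper itself), push the sliding bolt under the shelf across until its tip is fully home in the brass keeper, and leave the tamper standing upright on the black slate. Do not shift or tip the beaker, the clear cup or the tall brown bottle.

Things in the scene. Friction and masses are not known exactly. Their poses are not given: they have to be found in the camera images.
- station: fixed plywood plate station. Origin on the table under its bed; x from its open front (to the robot's left) to its back board, y along the bolt, away from the robot, z up. Bed x -0.090..0.090, y -0.125..0.125, top z 0.016. Bolt at x 0.030, z 0.050, in two steel guides at y -0.1065 and 0.0235 (13 mm wide, top z 0.062). The clamp bar lies along x at y 0.057 between wooden cheeks, top z 0.034
- shelf_edge (a point): middle of the lower front edge of the paper shelf that overhangs the bolt (station x -0.002, z 0.125). The shelf is 250 mm wide, 10 mm thick, 92 mm deep, with a 6 mm high trim along its front edge and a fixed pencil box 29 mm high on it from 28 mm behind the edge. It bars a vertical tool from the knob: tilt the tool 34 to 40 degrees, wrist towards the station's front (-x)
- keeper (a point): mouth of the brass keeper on the bolt's axis, station y 0.087; the keeper reaches to y 0.120, top z 0.064
- clamp_bar (a joint): aluminium clamp bar 126x36x16 mm, slides straight down: 0 = 14 mm proud, 0.014 = home at a stop, flush with the cheeks. Stiff fit: resists with about 8 N, stays where left. Its steel staple (14 mm along y, at station x 0.030, top z 0.065 when home) has a 17 mm window that meets the 12 mm bolt only when the bar is home; else the bolt jams on it
- press_pad (a point): centre of the top of the black rubber pad (40 x 32 mm) on the clamp bar where it is to be pressed, about 54 mm in front of the shelf edge; moves with the bar; z 0.0495 proud, 0.0355 home; the chalk block rests on it at first
- bolt (a joint): steel barrel bolt, rod 12 mm in diameter: 0 = drawn back, grows as the bolt moves to the station's +y; 0.082 = end stop, tip fully in the keeper. Slides with about 3 N friction and stays where it is left
- bolt_knob (a point): centre of the bolt's red ball knob, 20 mm in diameter, at the end of a 12 mm stem that leans 40 degrees from vertical towards the front of the station; 23 mm in front of and 28 mm above the rod's axis (z 0.078); 100 mm behind the bolt's tip (station y -0.073 drawn back, 0.009 home); moves with the bolt
- bolt_tip (a point): tip of the bolt on the rod's axis; station y 0.027 drawn back, 0.109 fully home in the keeper
- tamper: loose turned wooden tamper (pusher), 120 mm tall, 0.15 kg, standing upright; round: rubber foot 33 mm in diameter, shoulder 37 mm below z 0.030, narrow neck, cylindrical grip 30 mm in diameter from 68 to 116 mm above the foot. Origin at the centre of the foot's underside, z along its axis. Beaker and cup stand close either side of it
- slate: fixed black slate 150 x 150 x 7 mm lying on the table, origin at the centre of its underside; the tamper is to stand on it
- beaker: bystander: dark beaker 77 mm in diameter, 101 mm tall, loose; origin at the centre of its underside
- cup: bystander: clear mixing cup 69 mm in diameter, 88 mm tall, loose; origin at the centre of its underside
- bottle: bystander: brown bottle 118 mm in diameter, 285 mm tall, loose; origin at the centre of its underside
- chalk: loose white chalk block, 58 mm (its x) by 108 mm (its y) by 34 mm tall, 0.15 kg, lying on the clamp bar's pad with its long side roughly along the bar; origin at the centre of its underside. There is open table at both sides; the table ends at y -0.37 on the right, and fixed pencil boxes stand on it beyond x 0.70
Things that resemble listed ones, but are neither listed nor needed, are in the scene too. There is more than one size of the tamper; the one meant has the size given above.

How it is judged:
By the outcome, as a careful person would: the job done as asked, in the order asked, and still so for the second after the job is handed in, with the robot touching nothing.
It also fails if it takes over 72 s, if anything falls off the work surface, if the arm or the gripper's body presses on something with over 40 N, if the wrist force passes 120 N, or if a joint passes its speed limit or range.

## Working session

There is one attempt and no reset: what is moved stays moved. The work goes in short steps, Python scripts to look and compute and a shell command to move; the robot and the scene stay as the last step left them, time stands still between calls to the robot, and variables do not carry over. Pictures are saved under pics/ and viewed, at most 10 in all, crops included, and the job is handed in when it is done.

```bash
mkdir -p pics
cat > h.py <<'E'
import numpy as np, cv2
from plant import bot
from scipy.spatial.transform import Rotation as R
def save(n,im): cv2.imwrite('pics/'+n,cv2.cvtColor(im,cv2.COLOR_RGB2BGR))
def cam(n):
    m=bot.camera_model(n); o=np.array(m['orientation'],float)
    Rm=o if o.shape==(3,3) else (R.from_euler('xyz',o).as_matrix() if o.size==3 else R.from_quat(o).as_matrix())
    return m,Rm,np.array(m['position'],float)
def ray(n,px):
    m,Rm,p=cam(n); d=Rm@np.array([(px[0]-m['cx'])/m['fx'],(px[1]-m['cy'])/m['fy'],1]); return p,d/np.linalg.norm(d)
def atz(n,px,z):
    p,d=ray(n,px); return p+d*(z-p[2])/d[2]
def proj(n,X):
    m,Rm,p=cam(n); c=Rm.T@(np.array(X,float)-p); return np.array([m['fx']*c[0]/c[2]+m['cx'],m['fy']*c[1]/c[2]+m['cy']])
def tri(rs):
    A=np.zeros((3,3));b=np.zeros(3)
    for p,d in rs:
        P=np.eye(3)-np.outer(d,d);A+=P;b+=P@p
    return np.linalg.solve(A,b)
E
python3 - <<'E'
from h import *
np.set_printoptions(precision=2,suppress=True)
for c in('scene','top'):
    im=bot.capture(c); save(c+'0.png',im); print(c,bot.camera_model(c))
    for t in ['station','bolt_knob','press_pad','keeper','tamper','slate','beaker','cup','bottle','chalk','bolt_tip','clamp_bar']:
        try:
            for o in bot.outline_of(t,c)[:4]:
                ys,xs=np.where(o['mask']); print(t,round(o['p'],2),np.round(o['pixel']),xs.min(),xs.max(),ys.min(),ys.max())
        except Exception as e: print(t,e)
print(bot.get_obs())
E
```

```text
scene {'fx': 581.5444354902587, 'fy': 581.5444354902587, 'cx': 318.75843396355356, 'cy': 235.63240513860117, 'position': array([152.33, 774.69, 948.49]), 'orientation': array([-2.35,  0.  , -2.69])}
station 0.81 [299. 241.] 234 364 184 311
bolt_knob 0.82 [317. 243.] 290 342 237 249
press_pad 0.34 [164. 309.] 126 204 236 371
keeper 0.86 [301. 239.] 234 363 183 310
tamper 0.77 [380. 210.] 375 386 195 226
tamper 0.76 [403. 186.] 395 413 161 206
tamper 0.75 [413. 213.] 406 418 197 228
slate 0.97 [301. 375.] 247 352 331 421
beaker 0.84 [442. 188.] 426 461 165 216
cup 0.8 [372. 178.] 358 387 160 203
bottle 0.57 [163. 307.] 127 204 237 371
bottle 0.41 [316. 244.] 289 343 238 249
bottle 0.25 [269. 246.] 262 278 235 250
chalk 0.84 [274. 276.] 259 291 250 299
chalk 0.24 [404. 184.] 395 413 161 206
bolt_tip 0.81 [317. 242.] 290 343 237 249
top {'fx': 442.846817186791, 'fy': 442.846817186791, 'cx': 320.5933246497845, 'cy': 242.0759582690064, 'position': array([ 282.86,   23.65, 1214.37]), 'orientation': array([-2.93,  0.  , -1.55])}
station 0.76 [326. 234.] 268 375 166 289
keeper 0.84 [324. 233.
[... 166 characters left out ...]
 249 304
beaker 0.94 [448. 311.] 428 464 298 325
cup 0.61 [434. 250.] 416 446 235 263
cup 0.46 [213. 176.] 186 242 144 209
cup 0.39 [287. 229.] 269 311 210 243
bottle 0.81 [213. 177.] 187 242 145 209
chalk 0.79 [288. 229.] 268 311 209 244
clamp_bar 0.58 [308. 214.] 305 313 209 221
{'time': 1.3, 'joint_positions': array([-1.27,  0.34,  1.52, -0.  ,  1.28, -0.15]), 'dq': array([-0.,  0.,  0.,  0.,  0., -0.]), 'tau': array([  0.  , -43.11, -24.45,   0.07,   0.05,   0.  ]), 'tool_pos': array([ 226.86, -473.48,  226.73]), 'tcp_rot': array([3.14, 0.  , 0.45]), 'contact_force': array([ 0.73, -0.52, -0.79]), 'moment': array([ 0.04,  0.03, -0.01]), 'finger_force': 0.0, 'grip_width': 91.6350395571804}
```

View pics/scene0.png

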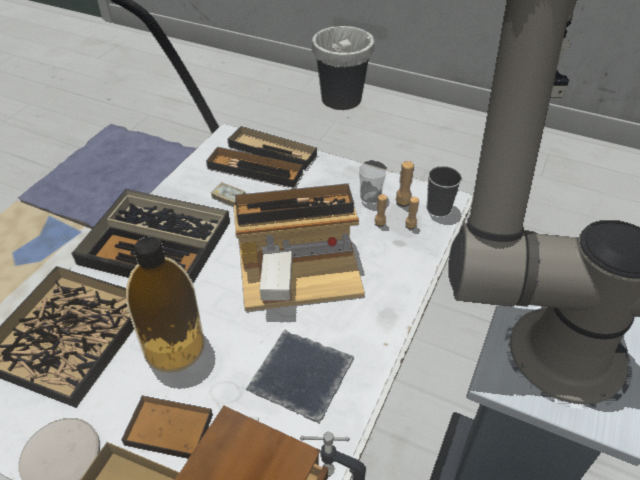

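View pics/top0.png

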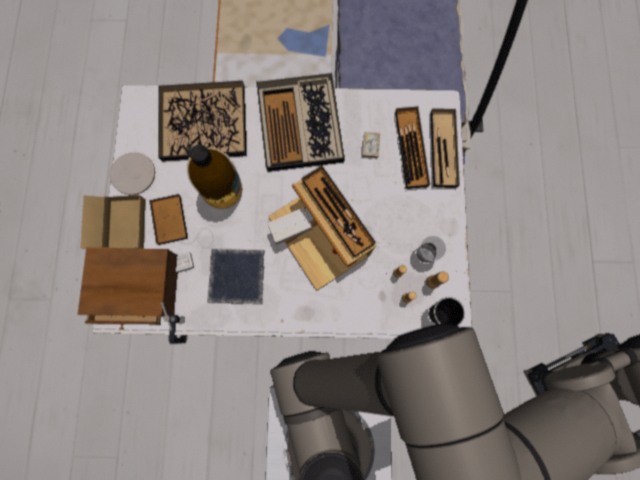

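The pictures show the station with its shelf (scene 299,241; top 326,234), the chalk (scene 274,276), the slate (scene 301,375) and three tampers at scene (403,186), (380,210) and (413,213). The one at (403,186) is tallest and stands between the beaker (442,188) and the cup (372,178), as described. Next I'll measure heights and fit the station pose.

```bash
cat > m.py <<'E'
from h import *
from scipy.optimize import minimize
np.set_printoptions(precision=1,suppress=True)
import itertools
def box(x0,x1,y0,y1,z0,z1): return np.array(list(itertools.product((x0,x1),(y0,y1),(z0,z1))),float)
parts=[box(-90,90,-125,125,0,16),box(-2,90,-125,125,125,135),box(26,90,-125,125,135,164),box(80,90,-125,125,0,125)]
def sil(n,pts_list):
    im=np.zeros((480*4,640*4),np.uint8)
    for P in pts_list:
        h=cv2.convexHull((np.array([proj(n,p) for p in P])*4).astype(np.float32)).astype(np.int32); cv2.fillPoly(im,[h],255)
    return cv2.resize(im,(640,480),interpolation=cv2.INTER_AREA)/255.
def T(P,q): c,s=np.cos(q[2]),np.sin(q[2]); P=np.atleast_2d(P); return np.c_[q[0]+c*P[:,0]-s*P[:,1],q[1]+s*P[:,0]+c*P[:,1],P[:,2]]
def fit(model,obs,q0,d=(15,15,.15)):
    def cost(q):
        return sum(np.abs(sil(n,[T(P,q) for P in model])-m)[~ig].sum() for n,m,ig in obs)
    s=np.array([q0]+[np.array(q0)+np.eye(3)[i]*d[i] for i in range(3)])
    r=minimize(cost,q0,method='Nelder-Mead',options=dict(initial_simplex=s,xatol=.1,fatol=.5)); return r.x,r.fun
E
python3 - <<'E'
from m import *
def best(t,c,near=None):
    L=bot.outline_of(t,c)
    if near is not None: L=sorted(L,key=lambda o:np.hypot(*(np.array(o['pixel'])-near)))
    return L[0]['mask']
M={}
for c in('scene','top'):
    bot.capture(c)
    M[c]={t:best(t,c,n) for t,n in dict(station=None,chalk=None,slate=None,beaker=None,cup=dict(scene=[372,178],top=[434,250])[c],bottle=dict(scene=[163,307],top=[213,177])[c]).items()}
    M[c]['tampers']=[o['mask'] for o in bot.outline_of('tamper',c)]
import pickle; pickle.dump(M,open('M.pkl','wb'))
no=np.zeros((480,640),bool)
obs=[]
for c in M:
    ig=cv2.dilate(M[c]['chalk'].astype(np.uint8),np.ones((5,5)))>0; obs.append((c,M[c]['station'].astype(float),ig))
p=atz('top',(326,234),60); print('st init',p)
b=None
for yaw in (-.5,-.8,-.3):
    r=fit(parts,obs,[p[0],p[1],yaw]); print(r)
for t,w,z in [('slate',75,7)]:
    o=[(c,M[c][t].astype(float),no) for c in M]
    print(t,fit([box(-75,75,-75,75,0,7)],o,list(atz('top',(237,276),3)[:2])+[0.]))
def cyl(r0,z0,z1,r1=None):
    a=np.linspace(0,2*np.pi,24); r1=r1 or r0
    return np.r_[np.c_[r0*np.cos(a),r0*np.sin(a),0*a+z0],np.c_[r1*np.cos(a),r1*np.sin(a),0*a+z1]]
for t,h in [('beaker',cyl(30,0,101,38.5)),('cup',cyl(28,0,88,34.5))]:
    px=M['top'][t]; ys,xs=np.where(px); 
    print(t,fit([h],[(c,M[c][t].astype(float),no) for c in M],list(atz('top',(xs.mean(),ys.mean()),45)[:2])+[0.]))
for c in M:
    for m in M[c]['tampers']:
        ys,xs=np.where(m); k=np.c_[xs,ys].astype(float)
        print(c,'centroid',k.mean(0),'table',atz(c,k.mean(0),60),'range',xs.min(),xs.max(),ys.min(),ys.max())
for (a,b) in [((372,178),0)]: pass
# chalk
o=[(c,M[c]['chalk'].astype(float),no) for c in M]
for z in (49.5,):
    for yaw in (-.5,-2.,-1.2): print('chalk',fit([box(-29,29,-54,54,z,z+34)],o,list(atz('top',(288,229),66)[:2])+[yaw]))
a=cv2.cvtColor(bot.capture('scene'),cv2.COLOR_RGB2BGR)
cr=np.hstack([cv2.resize(a[150:240,345:475],(780,540),interpolation=cv2.INTER_CUBIC)]); cv2.imwrite('pics/tamp.png',cr)
cv2.imwrite('pics/stat.png',cv2.resize(a[175:320,225:375],(600,580),interpolation=cv2.INTER_CUBIC))
E
```

```text
st init [548.1  15.5  60. ]Traceback (most recent call last):
  File "<stdin>", line 19, in <module>
  File "m.py", line 17, in fit
    r=minimize(cost,q0,method='Nelder-Mead',options=dict(initial_simplex=s,xatol=.1,fatol=.5)); return r.x,r.fun
    res = _minimize_neldermead(fun, x0, args, callback, bounds=bounds,
                               **options)
    fxr = func(xr)
    fx = function(np.copy(x), *(wrapper_args + args))
  File "m.py", line 15, in cost
    return sum(np.abs(sil(n,[T(P,q) for P in model])-m)[~ig].sum() for n,m,ig in obs)
  File "m.py", line 15, in <genexpr>
    return sum(np.abs(sil(n,[T(P,q) for P in model])-m)[~ig].sum() for n,m,ig in obs)
                      ~~~^^^^^^^^^^^^^^^^^^^^^^^^^^^
  File "m.py", line 10, in sil
    h=cv2.convexHull((np.array([proj(n,p) for p in P])*4).astype(np.float32)).astype(np.int32); cv2.fillPoly(im,[h],255)
                                ~~~~^^^^^
  File "h.py", line 14, in proj
    m,Rm,p=cam(n); c=Rm.T@(np.array(X,float)-p); return np.array([m['fx']*c[0]/c[2]+m['cx'],m['fy']*c[1]/c[2]+m['cy']])
           ~~~^^^
  File "h.py", line 6, in cam
    m=bot.camera_model(n); o=np.array(m['orientation'],float)
ValueError: time passes only in moves, steps and waits
```

```bash
python3 - <<'E'
s=open('h.py').read().replace("def cam(n):","import functools\n@functools.lru_cache\ndef cam(n):")
open('h.py','w').write(s)
E
cat > m2.py <<'E'
from m import *
import pickle
def cyl(r0,z0,z1,r1=None):
    a=np.linspace(0,2*np.pi,24); r1=r1 or r0
    return np.r_[np.c_[r0*np.cos(a),r0*np.sin(a),0*a+z0],np.c_[r1*np.cos(a),r1*np.sin(a),0*a+z1]]
no=np.zeros((480,640),bool)
E
python3 - <<'E'
from m2 import *
M=pickle.load(open('M.pkl','rb')) if __import__('os').path.exists('M.pkl') else 1/0
obs=[]
for c in M:
    ig=cv2.dilate(M[c]['chalk'].astype(np.uint8),np.ones((5,5)))>0; obs.append((c,M[c]['station'].astype(float),ig))
p=atz('top',(326,234),60)
for yaw in (-.94,): print('st',fit(parts,obs,[p[0],p[1],yaw]), [fit(parts,[o],[p[0],p[1],yaw]) for o in obs])
o=[(c,M[c]['slate'].astype(float),no) for c in M]
print('slate',fit([box(-75,75,-75,75,0,7)],o,list(atz('top',(237,276),3)[:2])+[0.]))
for t,h in [('beaker',cyl(30,0,101,38.5)),('cup',cyl(28,0,88,34.5))]:
    ys,xs=np.where(M['top'][t])
    print(t,fit([h],[(c,M[c][t].astype(float),no) for c in M],list(atz('top',(xs.mean(),ys.mean()),45)[:2])+[0.]))
for c in M:
    for m in M[c]['tampers']:
        ys,xs=np.where(m); k=np.c_[xs,ys].mean(0)
        print(c,k,atz(c,k,60)[:2],atz(c,k,40)[:2],xs.min(),xs.max(),ys.min(),ys.max())
o=[(c,M[c]['chalk'].astype(float),no) for c in M]
for yaw in (-.94,-.7): print('chalk',fit([box(-54,54,-29,29,49.5,83.5)],o,list(atz('top',(288,229),66)[:2])+[yaw]))
a=cv2.cvtColor(bot.capture('scene'),cv2.COLOR_RGB2BGR)
cv2.imwrite('pics/tamp.png',cv2.resize(a[150:240,345:475],(780,540),interpolation=cv2.INTER_CUBIC))
cv2.imwrite('pics/stat.png',cv2.resize(a[175:320,225:375],(600,580),interpolation=cv2.INTER_CUBIC))
E
```

```text
st (array([556.5,  35.7,  -1. ]), np.float64(809.9686274509804)) [(array([558.2,  34.9,  -1. ]), np.float64(436.0313725490196)), (array([553.8,  36.1,  -1. ]), np.float64(271.1725490196078))]
slate (array([440. , 259.7,  -0. ]), np.float64(440.3529411764706))
beaker (array([451.6, 211.7,  -0. ]), np.float64(5602.235294117647))
cup (array([ 509.6, -263.6,    0. ]), np.float64(198.21568627450984))
scene [380.5 211. ] [ 451.1 -162.4] [ 457.8 -183.5] 374 386 194 226
scene [411.8 212.8] [ 385.  -186.9] [ 390.3 -208.6] 405 418 197 228
scene [404.7 183.6] [ 434.3 -277.3] [ 440.6 -301. ] 396 413 161 206
top [436.8 279.8] [ 430.1 -276. ] [ 432.6 -281.2] 426 448 272 288
chalk (array([568.3, 112.4,  -1.1]), np.float64(185.23921568627452))
chalk (array([568.1, 113. ,  -1.1]), np.float64(185.29019607843136))
```

Run:
```python
from m2 import *
q=[556.5,35.7,-1.0]
M=pickle.load(open('M.pkl','rb'))
obs=[(c,M[c]['station'].astype(float),cv2.dilate(M[c]['chalk'].astype(np.uint8),np.ones((5,5)))>0) for c in M]
print(np.round(fit(parts,obs,q)[0],3))
out=[]
for c,(x0,y0) in(('scene',(220,175)),('top',(255,155))):
    a=cv2.cvtColor(bot.capture(c),cv2.COLOR_RGB2BGR); k=3
    b=cv2.resize(a[y0:y0+150,x0:x0+130],None,fx=k,fy=k,interpolation=cv2.INTER_CUBIC)
    for P in [[(-90,-125,16),(-90,125,16)],[(-90,-125,16),(90,-125,16)],[(-2,-125,125),(-2,125,125)],[(26,-125,164),(26,125,164)],[(26,125,164),(90,125,164)],[(90,-125,164),(90,125,164)]]:
        u=[tuple(int(v) for v in (proj(c,T(p,q)[0])-[x0,y0])*k) for p in P]; cv2.line(b,u[0],u[1],(0,0,255),1)
    for P in [(7,-73,78)]:
        u=tuple(int(v) for v in (proj(c,T(P,q)[0])-[x0,y0])*k); cv2.circle(b,u,4,(0,255,0),1)
    out.append(b)
    if c=='scene': t=cv2.resize(a[150:240,345:475],None,fx=3,fy=3,interpolation=cv2.INTER_CUBIC)
o=np.hstack(out); t=np.pad(t,((0,0),(0,o.shape[1]-t.shape[1]),(0,0)))[:150*3]
cv2.imwrite('pics/ov.png',o); cv2.imwrite('pics/tamp.png',t[:, :390])
cv2.imwrite('pics/ov.png',cv2.resize(o,None,fx=1,fy=1))
```

```text
[556.4  35.3  -1. ]
```

View pics/ov.png

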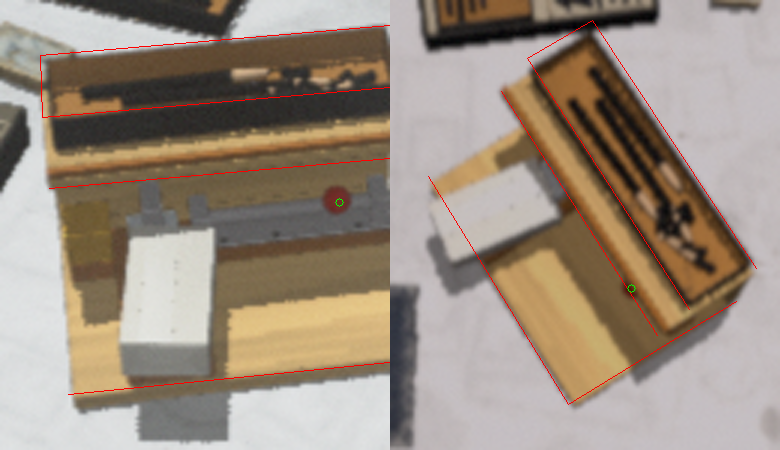

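View pics/tamp.png

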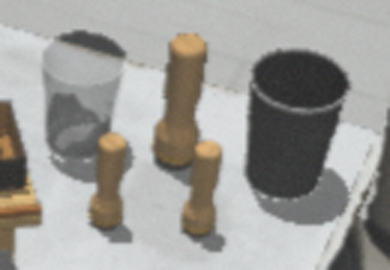

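The overlay shows the station fit is good to about 1 px: the bed's front corner is at scene (244,306), and the red knob at scene (332,242) lies about 1 px from its prediction. The crop confirms the tall tamper at scene (405,183) between cup and beaker. The two small ones at scene (380,210) and (413,213) are about half its height, so the tall one is the one meant. I'll refine with keypoints.

Run:
```python
from m2 import *
from scipy.optimize import least_squares
np.set_printoptions(precision=2,suppress=True)
im={c:bot.capture(c) for c in('scene','top')}
red={}
for c in im:
    a=im[c].astype(int); m=(a[...,0]>a[...,1]*2+20)&(a[...,0]>a[...,2]*2+20)
    n,l,s,ce=cv2.connectedComponentsWithStats(m.astype(np.uint8))
    for i in range(1,n):
        if s[i,4]>8: print(c,'red',ce[i],s[i])
K=[('scene',(-90,125,16),(244,306)),('scene',(-2,125,125),(237.3,237.3)),('scene',(7,-73,78),(332,241.7)),
('top',(-90,-125,16),(315,289.7)),('top',(-2,125,135),(292.7,184.3)),('top',(-2,-125,135),(346,265.7))]
f=lambda q:np.concatenate([proj(c,T(p,q)[0])-u for c,p,u in K])
r=least_squares(f,[556,35,-1.0],loss='soft_l1'); print(r.x,f(r.x).reshape(-1,2))
# tamper: centre/height fit per view by model silhouette
L=bot.outline_of('beaker','top'); M={}
for c in im:
    M[c]={}
    for t,nr in [('tamper',dict(scene=(405,184),top=(437,280))),('beaker',dict(scene=(442,188),top=(448,311))),('cup',dict(scene=(372,178),top=(434,250)))]:
        L=bot.outline_of(t,c); L.sort(key=lambda o:np.hypot(*(np.array(o['pixel'])-nr[c]))); M[c][t]=L[0]['mask']
mod={'tamper':[cyl(16.5,0,15,18.5),cyl(18.5,15,30),cyl(11,30,68),cyl(15,68,116),cyl(13,116,120)],'beaker':[cyl(32,0,101,38.5)],'cup':[cyl(29,0,88,34.5)]}
for t,q0 in [('tamper',(432,-280,0)),('beaker',(375,-305,0)),('cup',(509,-263,0))]:
    for cs in (('scene','top'),('scene',),('top',)): print(t,cs,fit(mod[t],[(c,M[c][t].astype(float),no) for c in cs],q0,(8,8,0.01)))
# height by triangulation: top of tamper
```

```text
scene red [332.08 240.75] [330 239   5   4  12]
[557.    33.53  -0.99] [[-0.34 -0.11]
 [-0.53  0.26]
 [ 1.46 -0.26]
 [ 0.79  0.04]
 [-0.1  -0.21]
 [-0.51  0.15]]
tamper ('scene', 'top') (array([ 432.2 , -277.83,    0.  ]), np.float64(144.33725490196076))
tamper ('scene',) (array([ 432.95, -278.02,    0.01]), np.float64(76.58431372549019))
tamper ('top',) (array([ 428.44, -277.57,    0.  ]), np.float64(15.03921568627451))
beaker ('scene', 'top') (array([ 346.17, -295.09,    0.02]), np.float64(208.19607843137254))
beaker ('scene',) (array([ 347.31, -297.26,    0.03]), np.float64(86.37647058823529))
beaker ('top',) (array([ 344.25, -295.06,    0.02]), np.float64(108.09019607843138))
cup ('scene', 'top') (array([ 511.16, -263.82,   -0.  ]), np.float64(216.33333333333334))
cup ('scene',) (array([ 513.61, -264.86,   -0.  ]), np.float64(128.78823529411764))
cup ('top',) (array([ 509.01, -264.08,    0.  ]), np.float64(74.65098039215687))
```

```bash
python3 - <<'E'
from m2 import *
np.set_printoptions(precision=3,suppress=True)
M=pickle.load(open('M.pkl','rb'))
for cs in (('scene','top'),('scene',),('top',)):
  for z in (46,49.5,53): print('chalk',z,cs,fit([box(-54,54,-29,29,z,z+34)],[(c,M[c]['chalk'].astype(float),no) for c in cs],[568,112,-1.05],(6,6,.1)))
print('small tampers',atz('top',(398,271),50),atz('top',(407,296),50))
print('bottle top view base',fit([cyl(59,0,170),cyl(20,170,285)],[(c,M[c]['bottle'].astype(float),no) for c in M],[650,270,0]))
E
python3 -m jog '[[0,0,0,0,0,-0.145],[0,0,0,0,0,-0.145],[0,0,0,0,0,-0.145],[0,0,0,0,0,-0.145],[0,0,0,0,0,-0.145],[0,0,0,0,0,-0.145],[0,0,0,0,0,-0.145],[0,0,0,0,0,-0.145],[0,0,0,0,0,-0.145],[0,0,0,0,0,-0.145],[0,0,0,0,0,-0.1]]'
```

```text
chalk 46 ('scene', 'top') (array([569.351, 110.894,  -1.126]), np.float64(207.39215686274508))
chalk 49.5 ('scene', 'top') (array([568.246, 113.01 ,  -1.12 ]), np.float64(184.01568627450982))
chalk 53 ('scene', 'top') (array([567.226, 113.598,  -1.119]), np.float64(200.64705882352942))
chalk 46 ('scene',) (array([570.923, 109.229,  -1.129]), np.float64(60.29803921568627))
chalk 49.5 ('scene',) (array([569.21 , 112.229,  -1.134]), np.float64(60.48627450980392))
chalk 53 ('scene',) (array([567.682, 114.752,  -1.129]), np.float64(61.36862745098039))
chalk 46 ('top',) (array([565.961, 112.355,  -1.123]), np.float64(41.97254901960784))
chalk 49.5 ('top',) (array([565.142, 112.039,  -1.129]), np.float64(42.17647058823529))
chalk 53 ('top',) (array([564.064, 111.994,  -1.131]), np.float64(43.65098039215685))
small tampers [ 453.079 -176.78    50.   ] [ 387.449 -199.108   50.   ]
bottle top view base (array([685.424, 309.607,  -0.067]), np.float64(1008.278431372549))
time: 3.8
tool_pos: [226.8, -473.5, 226.8]
tcp_rot: [-3.142, 0.0, 2.002]
contact_force: [0.1, -0.1, -0.0]
grip_width: 91.8
finger_force: 0.0
```

```bash
python3 -m jog '[[24,35,0,0,0,0],[24,35,0,0,0,0],[24,35,0,0,0,0],[24,35,0,0,0,0],[24,35,0,0,0,0],[24,35,0,0,0,0],[24,35,0,0,0,0],[24,35,0,0,0,0],[24,35,0,0,0,0],[24,35,0,0,0,0],[24,35,0,0,0,0],[24,35,0,0,0,0]]' && python3 -m jog '[[26,35,0,0,0,0],[26,35,0,0,0,0],[26,35,0,0,0,0],[23,29,0,0,0,0],[0,0,0,0,0,0],[0,0,0,0,0,0]]'
python3 - <<'E'
from h import *
out=[]
for c,(x0,y0) in(('scene',(200,150)),('top',(225,145))):
    a=bot.capture(c); out.append(cv2.resize(a[y0:y0+170,x0:x0+130],None,fx=3,fy=3,interpolation=cv2.INTER_CUBIC))
save('above.png',np.hstack(out))
E
```

```text
time: 5.0
tool_pos: [491.0, -36.0, 226.9]
tcp_rot: [3.141, 0.0, 1.997]
contact_force: [0.9, -0.1, -0.2]
grip_width: 91.7
finger_force: 0.0
time: 5.6
tool_pos: [570.4, 110.2, 226.2]
tcp_rot: [-3.141, 0.0, 1.999]
contact_force: [-0.3, -0.4, -0.5]
grip_width: 91.8
finger_force: 0.0
```

View pics/above.png

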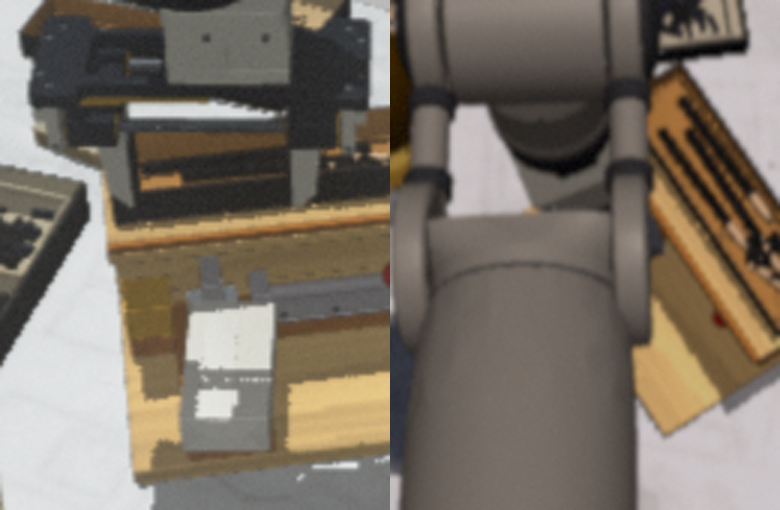

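The picture shows the open fingers lined up either side of the chalk (scene about 276,277) along its short side. I'll correct by 3 mm, go down and grip.

```bash
python3 -m jog '[[3.3,-1.7,30,0,0,0],[0,0,40,0,0,0],[0,0,40,0,0,0],[0,0,30,0,0,0],[0,0,20,0,0,0],[0,0,14,0,0,0],[0,0,0,0,0,0],[0,0,0,0,0,0],[0,0,0,0,0,0]]' && python3 -m jog '[[0,0,0,0,0,0],[0,0,0,0,0,0],[0,0,0,0,0,0],[0,0,0,0,0,0],[0,0,0,0,0,0],[0,0,0,0,0,0],[0,0,0,0,0,0],[0,0,0,0,0,0]]' 45
```

```text
time: 6.6
tool_pos: [568.4, 111.5, 54.0]
tcp_rot: [3.14, 0.001, 1.996]
contact_force: [0.3, 0.1, 0.5]
grip_width: 92.1
finger_force: 0.0
time: 7.4
tool_pos: [567.8, 112.1, 52.8]
tcp_rot: [3.141, 0.0, 1.997]
contact_force: [1.0, 0.5, 1.0]
grip_width: 58.0
finger_force: 30.0
```

```bash
python3 -m jog '[[0,0,-10,0,0,0],[10,-2,-5,0,0,0],[20,-3,-10,0,0,0],[0,0,-35,0,0,0],[4,-15,0,0,0,0],[8,-29,0,0,0,0],[9,-29,0,0,0,0],[9,-29,0,0,0,0],[8,-29,0,0,0,0],[8,-29,0,0,0,0],[4,-16,0,0,0,0],[0,0,0,0,0,0]]' && python3 -m jog '[[0,0,0,0,0,0],[0,0,30,0,0,0],[0,0,30,0,0,0],[0,0,20,0,0,0],[0,0,10,0,0,0],[0,0,5,0,0,0],[0,0,0,0,0,0],[0,0,0,0,0,0]]'
```

```text
time: 8.6
tool_pos: [367.1, 110.2, 113.0]
tcp_rot: [-3.14, -0.001, 1.997]
contact_force: [0.8, -0.8, -0.9]
grip_width: 57.5
finger_force: 30.0
time: 9.4
tool_pos: [370.6, 110.2, 18.0]
tcp_rot: [3.141, 0.0, 1.997]
contact_force: [0.5, -0.1, -0.7]
grip_width: 57.9
finger_force: 30.0
```

```bash
python3 -m jog '[[0,0,6,0,0,0],[0,0,4,0,0,0],[0,0,2,0,0,0],[0,0,1.5,0,0,0],[0,0,1,0,0,0],[0,0,0,0,0,0],[0,0,0,0,0,0]]'
```

```text
time: 10.1
tool_pos: [369.8, 110.0, 3.3]
tcp_rot: [3.142, 0.0, 1.997]
contact_force: [-0.2, -0.9, 1.4]
grip_width: 57.8
finger_force: 30.0
```

```bash
python3 -m jog '[[0,0,0,0,0,0],[0,0,0,0,0,0],[0,0,0,0,0,0],[0,0,-10,0,0,0],[0,0,-30,0,0,0],[0,0,-45,0,0,0],[0,0,-45,0,0,0],[0,0,-45,0,0,0],[0,0,-45,0,0,0],[0,0,0,0,0,0]]' 90 && python3 -m jog '[[-38,-10.5,0,0,0,0],[-38,-10.5,0,0,0,0],[-38,-10.5,0,0,0,0],[-38,-10.5,0,0,0,0],[-38,-10.5,0,0,0,0],[-38,-10.5,0,0,0,0],[-38,-10.5,0,0,0,0],[-38,-10.5,0,0,0,0],[-38,-10.5,0,0,0,0],[-38,-10.5,0,0,0,0]]' 60 && python3 -m jog '[[0,0,0,0,0,0.15],[0,0,0,0,0,0.15],[0,0,0,0,0,0.15],[0,0,0,0,0,0.15],[0,0,0,0,0,0.15],[0,0,0,0,0,0.15],[0,0,0,0,0,0.15],[0,0,0,0,0,0.15],[0,0,0,0,0,0.15],[0,0,0,0,0,0.15],[0,0,0,0,0,0.15],[0,0,0,0,0,0.15]]'
python3 - <<'E'
from h import *
o=bot.get_obs(); print(o['joint_positions'],o['tool_pos'],o['tcp_rot'])
out=[]
for c,(x0,y0) in(('scene',(345,110)),('scene',(225,240)),):
    a=bot.capture(c); out.append(cv2.resize(a[y0:y0+130,x0:x0+130],None,fx=3,fy=3,interpolation=cv2.INTER_CUBIC))
save('above2.png',np.hstack(out))
E
```

```text
time: 11.1
tool_pos: [372.7, 110.4, 228.5]
tcp_rot: [3.131, 0.004, 1.997]
contact_force: [-0.5, -0.4, -0.7]
grip_width: 82.5
finger_force: 0.0
time: 12.1
tool_pos: [430.9, -280.8, 222.2]
tcp_rot: [-3.141, -0.001, 1.997]
contact_force: [0.7, 0.2, 0.1]
grip_width: 55.1
finger_force: 0.0
time: 13.3
tool_pos: [430.9, -279.1, 222.2]
tcp_rot: [-3.14, 0.001, 0.191]
contact_force: [-0.3, -0.3, -0.0]
grip_width: 55.1
finger_force: 0.0
[-7.24118265e-01  3.25476361e-01  1.56161415e+00 -6.42406652e-05
  1.25613475e+00  6.56115041e-01] [ 430.87221424 -279.0897072   222.17648637] [-3.14033627e+00  1.04433909e-03  1.90583609e-01]
```

View pics/above2.png

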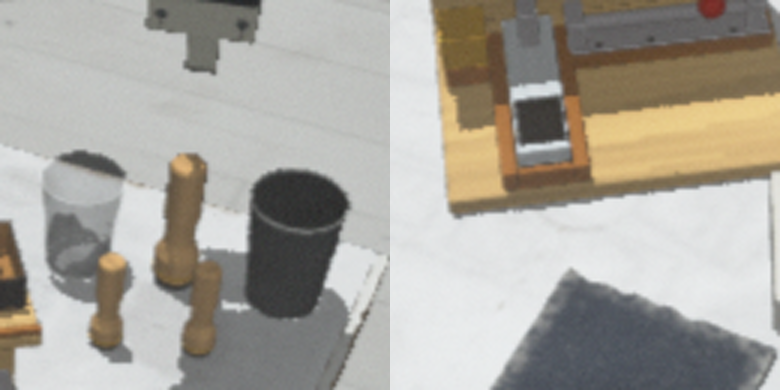

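The left crop shows the gripper directly above the tall tamper, with its fingers clear of the beaker and cup. In the right crop the chalk is gone from the bar and the pad shows at scene (276,280).

```bash
python3 -m jog '[[0.8,-1.2,20,0,0,0],[0,0,35,0,0,0],[0,0,35,0,0,0],[0,0,30,0,0,0],[0,0,18,0,0,0],[0,0,10,0,0,0],[0,0,0,0,0,0],[0,0,0,0,0,0],[0,0,0,0,0,0]]' && python3 -m jog '[[0,0,0,0,0,0],[0,0,0,0,0,0],[0,0,0,0,0,0],[0,0,0,0,0,0],[0,0,0,0,0,0],[0,0,0,0,0,0]]' 15
python3 - <<'E'
from m2 import *
print(bot.get_obs()['joint_positions'])
for c in('scene','top'):
    bot.capture(c)
    for t in('press_pad','bolt_knob'):
        for o in bot.outline_of(t,c)[:2]: print(c,t,o['p'],o['pixel'],atz(c,o['pixel'],49.5))
print(atz('scene',(275.7,280),49.5))
E
```

```text
time: 14.3
tool_pos: [432.4, -278.6, 76.3]
tcp_rot: [3.14, -0.001, 0.198]
contact_force: [1.2, 0.0, -1.0]
grip_width: 55.1
finger_force: 0.0
time: 14.9
tool_pos: [431.9, -278.1, 75.4]
tcp_rot: [3.141, -0.0, 0.197]
contact_force: [-0.2, 0.0, 2.5]
grip_width: 29.2
finger_force: 30.0
[-0.7  0.5  1.8 -0.   0.9  0.7]
scene press_pad 0.56 [272.4, 269.5] [591.3  90.7  49.5]
scene bolt_knob 0.78 [319.2, 243.5] [536.3 -19.1  49.5]
top press_pad 0.63 [296.8, 220.8] [586.   95.3  49.5]
[571.4 113.   49.5]
```

```bash
python3 -m jog '[[0,0,-10,0,0,0],[0,0,-30,0,0,0],[0,0,-40,0,0,0],[0,0,-40,0,0,0],[0,0,-40,0,0,0],[0,0,-30,0,0,0],[0,0,0,0,0,0],[0,0,0,0,0,0]]' && python3 -m jog '[[10,-17,0,0,0,0],[21,-35.5,0,0,0,0],[21,-35.5,0,0,0,0],[21,-35.5,0,0,0,0],[21,-35.5,0,0,0,0],[21,-35.5,0,0,0,0],[21,-35.5,0,0,0,0],[22,-35.5,0,0,0,0],[22,-35.5,0,0,0,0],[22,-35.5,0,0,0,0],[12,-18.5,0,0,0,0]]' && python3 -m jog '[[0,0,0,0,0,-0.145],[0,0,0,0,0,-0.15],[0,0,0,0,0,-0.15],[0,0,0,0,0,-0.15],[0,0,0,0,0,-0.15],[0,0,0,0,0,-0.15],[0,0,0,0,0,-0.15],[0,0,0,0,0,-0.15],[0,0,0,0,0,-0.15],[0,0,0,0,0,-0.15],[0,0,0,0,0,-0.15],[0,0,0,0,0,-0.15]]' && python3 -m jog '[[0,0,0,0,0,-0.145],[0,0,0,0,0,-0.02],[0,0,0,0,0,0],[0,0,0,0,0,0]]'
python3 - <<'E'
from h import *
o=bot.get_obs(); print(o['joint_positions'])
E
```

```text
time: 16.0
tool_pos: [431.6, -277.9, 265.4]
tcp_rot: [3.141, -0.0, 0.197]
contact_force: [0.6, 0.1, -1.0]
grip_width: 29.5
finger_force: 30.0
time: 17.1
tool_pos: [571.8, 115.0, 262.7]
tcp_rot: [-3.14, 0.004, 0.199]
contact_force: [0.0, -0.5, -1.1]
grip_width: 29.7
finger_force: 30.0
time: 18.3
tool_pos: [571.3, 111.9, 262.8]
tcp_rot: [-3.137, -0.001, 1.998]
contact_force: [0.4, 0.4, -1.4]
grip_width: 29.6
finger_force: 30.0
time: 18.7
tool_pos: [571.9, 111.9, 264.4]
tcp_rot: [-3.14, -0.001, 2.154]
contact_force: [0.3, -0.2, -1.2]
grip_width: 29.5
finger_force: 30.0
[ 6.18002924e-02  4.26605912e-01  1.29027326e+00 -1.01170715e-04
  1.42622505e+00 -5.21346619e-01]
```

```bash
python3 -m jog '[[0,0,25,0,0,0],[0,0,35,0,0,0],[0,0,35,0,0,0],[0,0,20,0,0,0],[0,0,10,0,0,0],[0,0,0,0,0,0],[0,0,0,0,0,0]]'
python3 - <<'E'
from h import *
a=bot.capture('scene'); b=a[200:330,210:370]; save('press.png',cv2.resize(b,None,fx=4,fy=4,interpolation=cv2.INTER_CUBIC))
E
```

```text
time: 19.4
tool_pos: [572.9, 112.0, 141.2]
tcp_rot: [3.14, 0.001, 2.156]
contact_force: [0.3, -0.2, -0.5]
grip_width: 29.0
finger_force: 30.0
```

View pics/press.png

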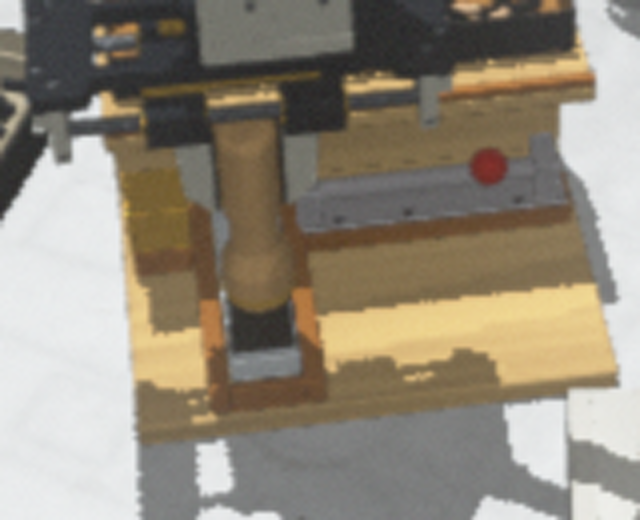

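The picture shows the tamper's foot (scene about 276,275) just above the black pad and in line with the bar. Now press.

```bash
python3 -m jog '[[0,0,8,0,0,0],[0,0,6,0,0,0],[0,0,3,0,0,0],[0,0,3,0,0,0],[0,0,3,0,0,0],[0,0,3,0,0,0],[0,0,3,0,0,0],[0,0,0,0,0,0],[0,0,0,0,0,0]]' && python3 -m jog '[[0,0,1,0,0,0],[0,0,1,0,0,0],[0,0,1,0,0,0],[0,0,0,0,0,0],[0,0,0,0,0,0]]'
```

```text
time: 20.35
tool_pos: [572.3, 111.9, 111.5]
tcp_rot: [3.141, 0.0, 2.157]
contact_force: [-0.4, 0.3, 2.8]
grip_width: 29.4
finger_force: 30.0
time: 20.85
tool_pos: [572.6, 111.9, 110.5]
tcp_rot: [3.14, 0.001, 2.157]
contact_force: [-4.9, -1.5, 17.2]
grip_width: 29.2
finger_force: 30.0
```

```bash
python3 -m jog '[[0,0,1,0,0,0],[0,0,0.5,0,0,0],[0,0,0,0,0,0],[0,0,0,0,0,0]]'
```

```text
time: 21.25
tool_pos: [572.8, 112.0, 110.4]
tcp_rot: [3.139, 0.002, 2.157]
contact_force: [-7.9, -1.8, 25.5]
grip_width: 29.7
finger_force: 30.1
```

The force rose to 25 N with no further travel at foot z 35.5, so the bar is at its stop. I'll lift, move along the front of the station and tilt.

```bash
python3 -m jog '[[0,0,-15,0,0,0],[0,0,-35,0,0,0],[0,0,-40,0,0,0],[12,-30,0,0,0,0],[12,-35,0,0,0,0],[12,-35,0,0,0,0],[0,-35,0,0,0,0],[0,-35,0,0,0,0],[0,0,0,0,0,0]]' && python3 -m jog '[[0,0,0,0,-0.13,0],[0,0,0,0,-0.13,0],[0,0,0,0,-0.13,0],[0,0,0,0,-0.13,0],[0,0,0,0,-0.12,0],[0,0,0,0,0,0],[0,0,0,0,0,0]]'
cat > t.py <<'E'
from m2 import *
np.set_printoptions(precision=2,suppress=True)
q=[557.3,33.7,-.99]
def S(v): return T(np.array(v,float),q)[0]
def to_st(w): c,s=np.cos(q[2]),np.sin(q[2]); d=np.array(w)-[q[0],q[1],0]; return np.array([c*d[0]+s*d[1],-s*d[0]+c*d[1],d[2]])
E
python3 - <<'E'
from t import *
a=bot.capture('scene').astype(int)
m=(a[...,0]>a[...,1]*2+10)&(a[...,0]>a[...,2]*2+10); m[:, :280]=0;m[:,360:]=0;m[:220]=0;m[260:]=0
ys,xs=np.where(m); print('red',len(xs),xs.mean(),ys.mean(), atz('scene',(xs.mean(),ys.mean()),78),'fit',S((7,-73,78)), 'st of red',to_st(atz('scene',(xs.mean(),ys.mean()),78)))
for o in bot.outline_of('bolt_knob','scene')[:1]:
    ys,xs=np.where(o['mask']); print(o['p'],xs.min(),xs.max(),ys.min(),ys.max())
o=bot.get_obs(); Rm=R.from_euler('xyz',o['tcp_rot']).as_matrix()
foot=o['tool_pos']+75*Rm[:,2]
print('joints',o['joint_positions'],o['tool_pos'],'foot st',to_st(foot),'axis st',to_st(Rm[:,2]+[q[0],q[1],0]),'y st',to_st(Rm[:,1]+[q[0],q[1],0]))
th=.64;u=np.array([np.sin(th),0,-np.cos(th)])
tgt=np.array([7,-115,78])+10*u-2*np.array([np.cos(th),0,np.sin(th)])
print('move in tool', Rm.T@(S(tgt)-foot))
E
```

```text
time: 22.15
tool_pos: [407.2, 46.8, 196.3]
tcp_rot: [-3.139, -0.001, 2.156]
contact_force: [0.1, -0.8, -1.0]
grip_width: 29.5
finger_force: 30.0
time: 22.85
tool_pos: [410.7, 49.0, 196.1]
tcp_rot: [-3.139, 0.636, 2.161]
contact_force: [0.0, -0.1, -0.3]
grip_width: 29.2
finger_force: 30.0
red 0 nan nan [nan nan nan] fit [500.11 -12.21  78.  ] st of red [nan nan nan]
0.5 290 318 242 249
joints [ 0.38  0.18  2.05 -0.8   0.94  0.29] [411.32  47.91 196.9 ] foot st [ -47.38 -114.02  136.6 ] axis st [ 0.59  0.   -0.8 ] y st [-0.  1.  0.]
move in tool [-6.91 -1.28 89.46]<stdin>:4: RuntimeWarning: Mean of empty slice.
  ret = ret.dtype.type(ret / rcount)
```

```bash
python3 -m jog '[[-5,-1,15,0,0,0],[0,0,25,0,0,0],[0,0,20,0,0,0],[0,0,15,0,0,0],[0,0,8,0,0,0],[0,0,5,0,0,0],[0,0,0,0,0,0],[0,0,0,0,0,0],[0,0,0,0,0,0]]'
python3 - <<'E'
from t import *
o=bot.get_obs(); Rm=R.from_euler('xyz',o['tcp_rot']).as_matrix()
print('foot st',to_st(o['tool_pos']+75*Rm[:,2]),o['joint_positions'])
a=bot.capture('scene'); save('knob.png',cv2.resize(a[170:320,210:400],None,fx=4,fy=4,interpolation=cv2.INTER_CUBIC))
E
```

```text
time: 23.85
tool_pos: [441.4, 0.9, 130.2]
tcp_rot: [3.141, 0.638, 2.156]
contact_force: [0.4, -0.2, -2.1]
grip_width: 29.2
finger_force: 30.0
foot st [   8.53 -114.67   69.95] [ 0.23  0.31  2.13 -1.    0.73  0.43]
```

View pics/knob.png

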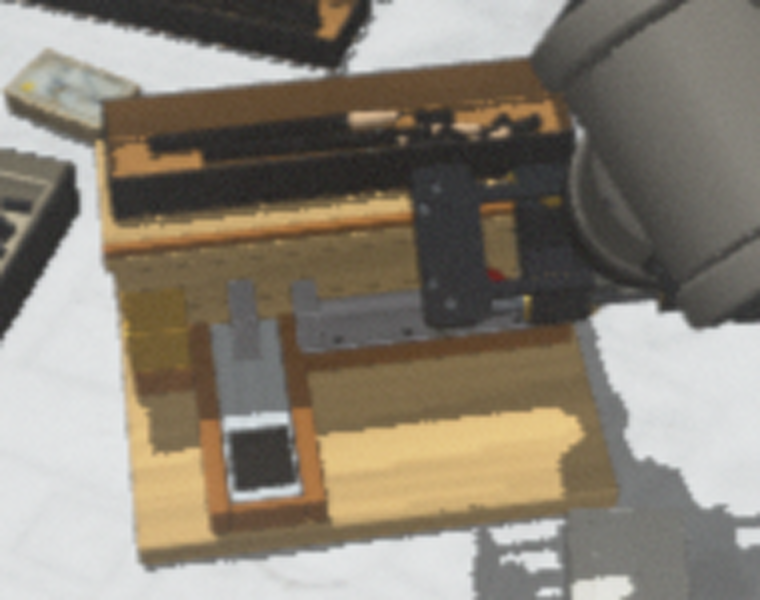

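The picture shows the bar home between its cheeks (scene about 275,285), and the tool beyond the red knob (scene 334,239), on its robot side. Before pushing I'll check the joint 4 margin.

```bash
python3 -m jog '[[0,4,0,0,0,0],[0,4,0,0,0,0],[0,4,0,0,0,0],[0,0,0,0,0,0]]'
python3 - <<'E'
from t import *
np.set_printoptions(precision=4)
o=bot.get_obs(); Rm=R.from_euler('xyz',o['tcp_rot']).as_matrix()
print('foot st',to_st(o['tool_pos']+75*Rm[:,2]),o['joint_positions'])
E
```

```text
time: 24.3
tool_pos: [451.9, 7.6, 129.7]
tcp_rot: [-3.142, 0.638, 2.157]
contact_force: [-0.6, -0.5, -1.6]
grip_width: 29.7
finger_force: 30.0
foot st [   8.6195 -102.2014   69.48  ] [ 0.2449  0.3276  2.0983 -0.9798  0.7424  0.416 ]
```

```bash
python3 -m jog '[[0,4,0,0,0,0],[0,4,0,0,0,0],[0,5,0,0,0,0],[0,5,0,0,0,0],[0,5,0,0,0,0],[0,5,0,0,0,0]]' && python3 -m jog '[[0,5,0,0,0,0],[0,5,0,0,0,0],[0,5,0,0,0,0],[0,5,0,0,0,0],[0,5,0,0,0,0],[0,5,0,0,0,0]]' && python3 -m jog '[[0,5,0,0,0,0],[0,5,0,0,0,0],[0,4,0,0,0,0],[0,3,0,0,0,0],[0,2,0,0,0,0],[0,0,0,0,0,0],[0,0,0,0,0,0]]'
python3 - <<'E'
from t import *
o=bot.get_obs(); Rm=R.from_euler('xyz',o['tcp_rot']).as_matrix()
print('foot st',to_st(o['tool_pos']+75*Rm[:,2]),o['joint_positions'])
E
```

```text
time: 24.9
tool_pos: [474.6, 22.8, 129.5]
tcp_rot: [-3.14, 0.638, 2.157]
contact_force: [-3.8, -2.5, 0.1]
grip_width: 29.4
finger_force: 30.0
time: 25.5
tool_pos: [499.8, 39.6, 129.6]
tcp_rot: [-3.141, 0.638, 2.157]
contact_force: [-4.2, -0.0, -0.1]
grip_width: 29.1
finger_force: 30.0
time: 26.2
tool_pos: [515.6, 49.9, 129.6]
tcp_rot: [-3.141, 0.638, 2.157]
contact_force: [-1.6, -0.3, -0.7]
grip_width: 29.3
finger_force: 30.0
foot st [  8.27 -25.73  69.39] [ 0.3   0.43  1.9  -0.89  0.83  0.35]
```

```bash
python3 -m jog '[[0,2,0,0,0,0],[0,2,0,0,0,0],[0,1,0,0,0,0],[0,1,0,0,0,0],[0,0,0,0,0,0]]' && python3 -m jog '[[0,1,0,0,0,0],[0,1,0,0,0,0],[0,0,0,0,0,0]]' && python3 -m jog '[[0,1,0,0,0,0],[0,1,0,0,0,0],[0,0,0,0,0,0]]'
```

```text
time: 26.7
tool_pos: [520.5, 53.1, 129.6]
tcp_rot: [-3.141, 0.638, 2.157]
contact_force: [-2.9, -0.1, -0.3]
grip_width: 29.4
finger_force: 30.0
time: 27.0
tool_pos: [522.2, 54.3, 129.6]
tcp_rot: [-3.141, 0.638, 2.157]
contact_force: [-2.6, 0.3, 0.7]
grip_width: 29.4
finger_force: 30.0
time: 27.3
tool_pos: [523.4, 55.1, 129.5]
tcp_rot: [-3.14, 0.638, 2.157]
contact_force: [-4.6, -0.5, 0.8]
grip_width: 29.0
finger_force: 30.0
```

```bash
python3 -m jog '[[0,1,0,0,0,0],[0,1,0,0,0,0],[0,0,0,0,0,0]]' && python3 -m jog '[[0,1,0,0,0,0],[0,1,0,0,0,0],[0,0,0,0,0,0],[0,0,0,0,0,0]]'
```

```text
time: 27.6
tool_pos: [524.0, 55.6, 129.4]
tcp_rot: [-3.137, 0.638, 2.157]
contact_force: [-8.8, -0.9, 3.0]
grip_width: 29.5
finger_force: 30.0
time: 28.0
tool_pos: [524.5, 55.9, 129.3]
tcp_rot: [-3.134, 0.638, 2.157]
contact_force: [-12.7, -1.4, 5.4]
grip_width: 29.4
finger_force: 30.1
```

```bash
python3 -m jog '[[0,-4,0,0,0,0],[0,-6,0,0,0,0],[0,0,-15,0,0,0],[0,0,-30,0,0,0],[0,0,-35,0,0,0],[0,0,-35,0,0,0],[0,0,-20,0,0,0],[0,0,0,0,0,0]]' && python3 -m jog '[[0,0,0,0,0.12,0],[0,0,0,0,0.13,0],[0,0,0,0,0.13,0],[0,0,0,0,0.13,0],[0,0,0,0,0.13,0],[0,0,0,0,0,0],[0,0,0,0,0,0]]'
python3 - <<'E'
from t import *
o=bot.get_obs();print(o['joint_positions'],o['tool_pos'],o['tcp_rot'])
a=bot.capture('scene'); save('scene_b.png',a); a=a.astype(int)
for c in('scene','top'):
    a=bot.capture(c).astype(int)
    m=((a[...,0]>a[...,1]*2+20)&(a[...,0]>a[...,2]*2+20)).astype(np.uint8)
    n,l,s,ce=cv2.connectedComponentsWithStats(m)
    for i in range(1,n):
        if s[i,4]>3: print(c,ce[i],s[i,4],to_st(atz(c,ce[i],78)))
print('expected px',proj('scene',S((7,9,78))),'before: ',to_st(atz('scene',(332.08,240.75),78)))
print('tip keeper px',proj('scene',S((30,87,50))))
E
```

```text
time: 28.8
tool_pos: [475.6, 120.8, 240.7]
tcp_rot: [3.134, 0.639, 2.154]
contact_force: [0.9, 0.6, -1.5]
grip_width: 29.2
finger_force: 30.0
time: 29.5
tool_pos: [474.5, 117.3, 236.8]
tcp_rot: [-3.139, 0.0, 2.153]
contact_force: [0.0, -1.2, -1.1]
grip_width: 29.5
finger_force: 30.0
[ 0.09  0.27  1.6  -0.    1.27 -0.5 ] [474.51 117.33 236.81] [-3.14  0.    2.15]
scene [293.78 245.53] 36 [ 6.26 10.58 78.  ]
top [316.8 226.2] 5 [-1.44  9.8  78.  ]
expected px [294.49 245.2 ] before:  [  9.22 -70.79  78.  ]
tip keeper px [257.56 250.28]
```

The knob measures at scene (293.8,245.5), station y about 10. It moved about 82 mm, so the bolt is home. Now the slate.

```bash
python3 - <<'E'
from t import *
a=bot.capture('scene'); save('b2.png',a)
for o in bot.outline_of('bottle','scene')[:1]:
    ys,xs=np.where(o['mask']); print(o['p'],xs.min(),xs.max(),ys.max(),'base front',atz('scene',(xs[ys>ys.max()-3].mean(),ys.max()),0), 'right edge low', atz('scene',(203,345),0))
for o in bot.outline_of('slate','scene')[:1]:
    print(o['p'],atz('scene',o['pixel'],7))
E
python3 -m jog '[[7,2.5,0,0,0,0],[20,7,0,0,0,0],[27,10,0,0,0,0],[27,10,0,0,0,0],[27,10,0,0,0,0],[20,7,0,0,0,0],[9.6,2.8,0,0,0,0],[0,0,40,0,0,0],[0,0,40,0,0,0],[0,0,30,0,0,0],[0,0,0,0,0,0],[0,0,0,0,0,0]]'
```

```text
0.95 127 204 372 base front [661.83 360.52   0.  ] right edge low [642.19 284.21   0.  ]
0.67 [438.24 267.15   7.  ]
time: 31.0
tool_pos: [439.5, 261.1, 128.9]
tcp_rot: [-3.141, -0.002, 2.156]
contact_force: [0.6, 0.4, -0.2]
grip_width: 29.0
finger_force: 30.0
```

View pics/b2.png

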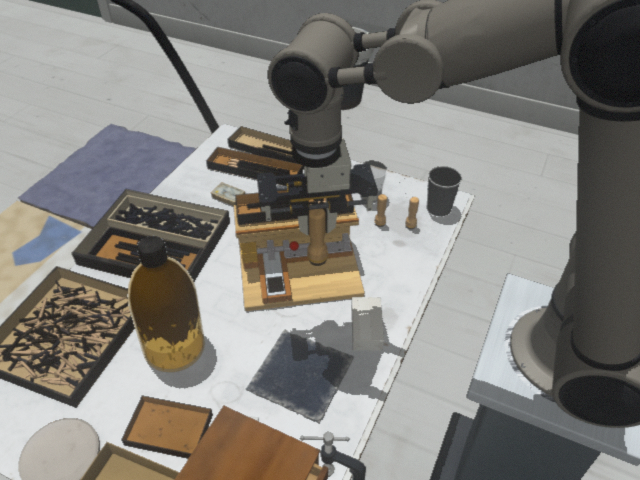

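The picture shows the knob moved over (294,245), the tamper held upright, the chalk flat on the table (368,325), and the bystanders in place. Next I'll lower the tamper onto the slate.

```bash
python3 -m jog '[[0,0,20,0,0,0],[0,0,12,0,0,0],[0,0,6,0,0,0],[0,0,3,0,0,0],[0,0,2,0,0,0],[0,0,0,0,0,0],[0,0,0,0,0,0],[0,0,0,0,0,0]]'
```

```text
time: 31.8
tool_pos: [439.3, 261.2, 85.6]
tcp_rot: [3.142, -0.002, 2.156]
contact_force: [-0.7, -0.3, -0.7]
grip_width: 28.9
finger_force: 30.0
```

```bash
python3 -m jog '[[0,0,1,0,0,0],[0,0,0.5,0,0,0],[0,0,0,0,0,0],[0,0,0,0,0,0]]'
```

```text
time: 32.2
tool_pos: [439.1, 261.1, 83.8]
tcp_rot: [-3.141, -0.002, 2.156]
contact_force: [0.1, -0.1, -1.6]
grip_width: 29.3
finger_force: 30.0
```

```bash
python3 -m jog '[[0,0,0.7,0,0,0],[0,0,0.7,0,0,0],[0,0,0,0,0,0],[0,0,0,0,0,0]]' && python3 -m jog '[[0,0,0.5,0,0,0],[0,0,0,0,0,0],[0,0,0,0,0,0]]'
```

```text
time: 32.6
tool_pos: [439.2, 261.2, 82.8]
tcp_rot: [-3.141, -0.002, 2.156]
contact_force: [-0.5, -1.2, 4.7]
grip_width: 29.5
finger_force: 30.0
time: 32.9
tool_pos: [439.3, 261.2, 82.7]
tcp_rot: [3.141, -0.002, 2.156]
contact_force: [-2.8, -1.5, 9.0]
grip_width: 29.3
finger_force: 30.0
```

```bash
python3 -m jog '[[0,0,-0.7,0,0,0],[0,0,0,0,0,0],[0,0,0,0,0,0]]' && python3 -m jog '[[0,0,0,0,0,0],[0,0,0,0,0,0],[0,0,0,0,0,0],[0,0,0,0,0,0],[0,0,0,0,0,0],[0,0,0,0,0,0]]' 65 && python3 -m jog '[[0,0,-10,0,0,0],[0,0,-30,0,0,0],[0,0,-40,0,0,0],[0,0,-40,0,0,0],[0,0,-40,0,0,0],[-20,-20,0,0,0,0],[-30,-30,0,0,0,0],[-30,-30,0,0,0,0],[0,0,0,0,0,0],[0,0,0,0,0,0]]'
python3 - <<'E'
from t import *
for c in('scene','top'):
    a=bot.capture(c)
    if c=='scene': save('final.png',a)
    for o in bot.outline_of('tamper',c)[:4]:
        ys,xs=np.where(o['mask']); print(c,o['p'],o['pixel'],xs.min(),xs.max(),ys.min(),ys.max())
E
```

```text
time: 33.2
tool_pos: [439.2, 261.2, 82.8]
tcp_rot: [-3.141, -0.002, 2.156]
contact_force: [-1.1, -0.6, 5.0]
grip_width: 29.4
finger_force: 30.0
time: 33.8
tool_pos: [439.1, 261.1, 82.5]
tcp_rot: [-3.141, -0.002, 2.156]
contact_force: [0.3, -0.9, 0.3]
grip_width: 59.2
finger_force: 0.0
time: 34.8
tool_pos: [417.1, 149.6, 243.4]
tcp_rot: [3.141, -0.002, 2.154]
contact_force: [-0.1, 0.3, 0.2]
grip_width: 59.5
finger_force: 0.0
scene 0.71 [297.5, 355.5] 291 311 329 379
scene 0.61 [415.0, 212.1] 406 417 198 228
scene 0.35 [167.4, 305.6] 127 204 236 371
top 0.64 [231.7, 275.4] 224 240 273 282
top 0.55 [410.6, 297.5] 402 415 292 302
top 0.55 [400.1, 271.4] 393 405 267 277
```

View pics/final.png

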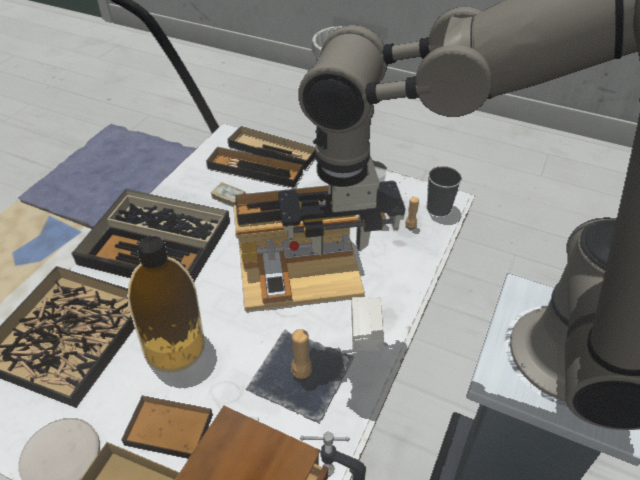

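The tamper stands upright on the slate (300,355), the knob is at its home position (294,245), the chalk lies flat on the table (368,322), and the bystanders are undisturbed. Handing in.

```bash
python3 -c "
from plant import bot
print(bot.close_job())"
```

```text
the job is handed in; nothing more can be done
None
```

I handed the job in at about 35 s, with no verdict returned: the chalk lies flat on the table off the station, the clamp bar is pressed to its stop, the bolt has moved its full 82 mm or so to its end stop, the tamper stands upright on the slate, and the beaker and bottle look unmoved in the last picture (the arm hid the cup there).

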